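# Clamp a glass cell in the crowded sample bank

## Task

Stand the loose glass cell upright in the empty station of the sample bank, let go of it, then turn that station's knob clockwise until its cam holds the cell snugly against the sprung pad: finger-tight, about 8 N of clamping force, never so hard that the glass cracks. Do not brush the neighbouring knobs or shift the other two cells, and leave the clamped cell standing with the knob released.

Things in the scene. Friction and masses are not known exactly. Their poses are not given: they have to be found in the camera images.
- cell_mid (a point): centre of the loose cell to be clamped: an upright square glass prism 20 x 20 x 40 mm (the top 10 mm a black stopper), about 50 g, z up, x and y square to its faces; the point is 20 mm above its underside. It starts standing on the bench, apart from the bank
- st_seat (a point): empty station: centre of its seat on the seat floor, 18 mm above the bench; x runs from pad to knob (clamping direction), z up. Fences 6 mm high, 26 mm long in x, 4 mm thick, have inner faces at y = +-12.5 mm: 2.5 mm of play each side of the cell, set in square to this frame. Stand the cell at this centre, underside on the floor; it then slides freely in x until cam and pad hold it
- st_pad (a point): empty station's rubber-faced sprung pad, nominal centre of its face, 14.5 mm to the -x side of the seat's centre: 16 mm wide (y), 16 mm tall, its housing top 30 mm above the seat floor. The real face was set by hand anywhere up to 2.5 mm nearer to or farther from the seat in x; that is not measured and must be felt. It gives on a spring of 12 N/mm, 5 mm at most
- st_cam (a point): point on the turning axis of the empty station's knob, at the height of its cam, 30 mm above the station's underside: a steel disc of 24 mm radius, 12 mm thick, mounted 10 mm off the axis. Its face towards the pad lies 14 mm to the +x side of the seat's centre at knob angle 0 and advances by 6.4 + 10 sin(angle - 0.7) mm
- clamp_knob_grip (a point): knob of the empty station, to be turned: point on its upright axis at gripping height, 83 mm above the bench; z up, x along its bar. Black bar 30 mm long, 14 mm thick, from 60 to 96 mm above the bench (seated cell tops: 58 mm). All knobs stand in one row 58 mm apart, bars reaching 17 mm from the axes: open the fingers only a little
- clamp_knob (a joint): that knob's angle, rad, 0 to 1.9, growing clockwise from above; starts at 0 to 0.2, open. Bar along the seat's x at 0.7. Pinches the cell from somewhere in 0.65 to 1.15 on. Friction of 0.12 N m resists turning and holds the knob where left; beyond the pinch each newton of clamping adds about 0.02 N m, the force climbing 60 to 120 N/rad and dropping 1 or 2 N on release. 8 N is right, 4 to 13 good, over 16 cracks the glass
- knobA_grip (a point): neighbouring station's T-shaped knob of the same size as the one to be turned; point on its axis at gripping height, x along its bar. Not to be touched
- knobB_grip (a point): other neighbouring station's T-shaped knob of the same size as the one to be turned; point on its axis at gripping height, x along its bar. Not to be touched
- lock_left_grip (a point): left (+y) end knob of the bank: T-shaped knob of the same size as the one to be turned; point on its axis at gripping height, x along its bar. Not to be touched
- lock_right_grip (a point): right (-y) end knob of the bank: T-shaped knob of the same size as the one to be turned; point on its axis at gripping height, x along its bar. Not to be touched
- cellA_mid (a point): centre of a cell of the same kind, standing in station A; leave it
- cellB_mid (a point): centre of a cell of the same kind, standing in station B; leave it

How it is judged (in metres and radians):
On the way, in this order (a step that is already met when the one before it is completed fails the run):
1. the cell stands in the empty station's seat and has been let go, the clamp still open (horizontal distance between cell_mid and st_seat below 0.01 m and z of cell_mid in the frame of st_seat between 0.016 and 0.023 m and angle between cell_mid's own z axis and vertical below 0.1 rad and contact force between the fingers and cell below 0.1 N and contact force between clamp_knob and cell below 1 N), for 0.2 s.
2. the cam presses the cell against the pad with at least 4 N (contact force between clamp_knob and cell above 4 N), for 0.2 s.
At the end, for the whole second after the job is handed in: The cell stands upright (within 0.1 rad) on the floor of the empty station's seat, within 10 mm of its centre, at rest, pressed by the cam with 4 to 13 N; the knob is released (horizontal distance between cell_mid and st_seat below 0.01 m and z of cell_mid in the frame of st_seat between 0.016 and 0.023 m and angle between cell_mid's own z axis and vertical below 0.1 rad and contact force between clamp_knob and cell between 4 and 13 N and linear speed of cell below 0.01 m/s and value of joint clamp_knob above 0.4 rad); the robot touches nothing.
It fails at once if a neighbouring knob is brushed (more than 0.5 N) (contact force between any of the fingers, the arm and knobA above 0.5 N or contact force between any of the fingers, the arm and knobB above 0.5 N or contact force between any of the fingers, the arm and lock_left above 0.5 N or contact force between any of the fingers, the arm and lock_right above 0.5 N).
It fails at once if one of the other cells is shifted by more than 4 mm (distance of any of cellA_mid, cellB_mid from where it was at the start of the episode above 0.004 m).
It fails at once if the glass cracks: cam force on the cell above 16 N (contact force between clamp_knob and cell above 16 N).
It also fails if it takes over 72 s, if anything falls off the work surface, if the arm or the gripper's body presses on something with over 40 N, if the wrist force passes 120 N, or if a joint passes its speed limit or range.

## Robot

A 6-joint arm with a two-finger parallel gripper is mounted at the origin on the work surface. World frame = base frame: x ahead of the robot, y to its left, z up, the work surface at z = 0. Lengths are in mm, angles in rad, forces in N, time in s.
With the tool pointing down it reaches from about 400 to 925 mm from the base axis. Payload 12.5 kg.
Tool frame: the origin (TCP) lies at the very end of the fingers, on their centre line; the grasp point (between the pads) lies 19 mm behind it; z points along the fingers, y is the line along which they close (so a half turn about z gives the same grasp; the last joint's range is limited). The gripper opens to 95 mm and grips with 3 to 60 N. Pads are 20 mm wide; open, the fingers measure 119 mm over their backs; the gripper's body (75 mm by 180 mm) begins 59 mm behind the grasp point.
Start: joints at [1.07, 0.491, 1.559, -0, 1.092, -0.106], TCP at [240.375, 576.946, 214.661] pointing down, gripper open.
Joint ranges: [-3.1, 3.1], [-0.84, 2.19], [0.05, 2.79], [-1.13, 4.28], [0.06, 2.93], [-2.69, 2.69]. Speed limits (rad/s): [2.22, 2.22, 2.79, 3.14, 3.14, 3.14].

## Interface

Orientations are given as [roll, pitch, yaw] about the fixed x, y, z axes, in that order (R = Rz(yaw) Ry(pitch) Rx(roll)).
In Python, from cell import * gives the robot as it stands.
- The arm moves only by the tool jog_arm, never from a script. Its argument "targets" is a list of rows, each an object with "turn": the turn, a rotation vector about the world's x, y, z in degrees, a list of three; "slide": the shift along the world's x, y, z in mm, a list of three; "claw": the opening in per cent of the stroke, from 0 (shut) to 100 (fully open). In form: [{"turn": [wx, wy, wz], "slide": [x, y, z], "claw": claw}, ...]. A call has 1 to 5 rows; each row shifts and turns the commanded pose from where the row before left it; what a row does not reach is not made up. A row lasts 1/8 s, in which the tool goes at most 62.5 mm and 10.7 degrees, less where a joint would pass 70% of its speed; a pose out of reach is approached as far as the arm can. A call with a gripper value outside its range is refused whole. The fingers move at their own pace and stop on an object; the grip force is fixed at half the most. Time passes only in rows, so rows that do not move let the fingers close. It gives the time, the measured TCP pose, the force, the opening and the grip force at its end, in the units of the state.
- state(): the state, without advancing time (a new reading comes with each control period).
- read_camera(name): name is "side" or "top" or "wrist"; returns a dict with "frame" (400x640x3 uint8, blue, green, red), "mtx" (3x3 intrinsics, pixels), "R" (3x3) and "t" (3): a world point X has camera coordinates R X + t. Camera axes: x right, y down, z forward; pixel columns grow to the right and rows downward; lengths in mm; the calibration is good to about 2 mm. The wrist camera is an equidistant fisheye: a pixel r from the principal point sees the ray r / f radians off the axis. A picture is of the moment at which its call begins. There is no depth.
- job_done(): hands the job in; it is judged then, once.
Trained networks look in the newest picture that a camera, given by its name, has taken for a name from the list of things; names that differ only in an ending like _2 or _b are one class to them, and where a whole thing is asked for, a point or a joint stands for the part that bears it (a point fixed in the world has none). Each returns a list of dicts, best first, with "conf" (0 to 1); they miss things now and then, are a little off and sometimes report something else, mostly with a low value. They report only what shows in the picture. A call takes as long as a camera call.
- look_for(query, camera): "xy" ([column, row] in pixels, amid what is visible of it).
The state is a dict: "t": time; "joints": joint angles; "qvel": joint speeds; "tau": joint torques, N m; "eef_pos": TCP position; "tcp_rot": TCP orientation; "ft_force": force on the tool from outside, world axes, zero at the start; "moment": the same for the moment, N m; "opening": opening from 0.0 (shut) to 1.0 (fully open); "grip_force": force on a finger pad.
Only numpy, scipy, OpenCV 4.12 (cv2) and the standard library are available. Lean on these libraries where they do the work, as an engineer would, in place of code of your own. Each camera call takes 0.05 s, during which the arm holds its last target. There are 200 camera calls.

## Working session

There is one attempt and no reset: what is moved stays moved. The work goes in short steps, Python scripts to look and compute and a tool call to move; the robot and the scene stay as the last step left them, time stands still between calls to the robot, and variables do not carry over. Pictures are saved under pics/ and viewed, at most 10 in all, crops included, and the job is handed in when it is done.

Besides the shell and the picture viewer there is one more tool, called after "Emit:" by a JSON object that holds its "method" and its "body". jog_arm: Moves the arm, as the interface text tells. Its arguments: {"type":"object","properties":{"targets":{"type":"array","items":{"type":"object","properties":{"turn":{"type":"array","items":{"type":"number"}},"slide":{"type":"array","items":{"type":"number"}},"claw":{"type":"number"}}}}},"required":["targets"]}

```bash
mkdir -p pics; cat > h.py <<'E'
from cell import *
import numpy as np, cv2
def ray(c,uv):
    K=c["mtx"];R=np.array(c["R"]);t=np.array(c["t"])
    x=(uv[0]-K[0][2])/K[0][0];y=(uv[1]-K[1][2])/K[1][1]
    if c.get("fish"):
        r=np.hypot(x,y);s=np.sin(r)/r if r>1e-9 else 1;d=np.array([x*s,y*s,np.cos(r)])
    else: d=np.array([x,y,1.])
    return -R.T@t, R.T@d
def at_z(c,uv,z):
    o,d=ray(c,uv);return o+d*(z-o[2])/d[2]
def proj(c,X):
    p=np.array(c["R"])@np.array(X,float)+np.array(c["t"]).ravel();K=c["mtx"]
    if c.get("fish"):
        r=np.hypot(p[0],p[1]);th=np.arctan2(r,p[2]);q=p[:2]/max(r,1e-9)*th
    else:q=p[:2]/p[2]
    return np.array([K[0][0]*q[0]+K[0][2],K[1][1]*q[1]+K[1][2]])
def cam(n):
    c=read_camera(n);c["t"]=np.array(c["t"]).ravel();c["fish"]=n=="wrist";return c
E
python3 - <<'E'
from h import *
np.set_printoptions(precision=1,suppress=True)
Z=dict(cell_mid=20,st_seat=18,st_pad=38,st_cam=30,clamp_knob_grip=96,knobA_grip=96,knobB_grip=96,lock_left_grip=96,lock_right_grip=96,cellA_mid=38,cellB_mid=38)
for n in("top","side","wrist"):
    c=cam(n);cv2.imwrite(f"pics/{n}0.png",c["frame"]);print(n,-c["R"].T@c["t"],c["mtx"][0][0])
    for q,z in Z.items():
        for d in look_for(q,n)[:2]:
            print(q,np.array(d["xy"]),round(d["conf"],2),at_z(c,d["xy"],z))
print(state())
E
```

```text
top [487.1  52.6 771.7] 407.49380254760854
cell_mid [214.2 205.5] 0.62 [558.1 272.7  20. ]
st_seat [459.7 196.3] 0.92 [ 568.8 -182.6   18. ]
st_pad [459.6 194.1] 0.6 [ 570.6 -176.4   38. ]
st_cam [459.  194.1] 0.66 [ 571.5 -177.8   30. ]
knobA_grip [214.7 208.8] 0.24 [545.4 249.5  96. ]
knobA_grip [405.6 219.9] 0.16 [522.5 -68.3  96. ]
lock_right_grip [460.1 193.7] 0.6 [ 564.6 -159.1   96. ]
cellA_mid [404.8 220.3] 0.47 [524.8 -77.3  38. ]
cellB_mid [435.7 215.7] 0.55 [ 532.3 -132.5   38. ]
side [ 220.9 -416.8  646.5] 480.89714951493283
cell_mid [262.3 154.3] 0.58 [547.4 266.8  20. ]
st_seat [425.  307.3] 0.69 [ 572.3 -180.7   18. ]
st_seat [390.3 288.2] 0.36 [ 551.7 -125.2   18. ]
st_pad [421.7 307.2] 0.8 [ 557.3 -185.3   38. ]
st_cam [424.3 310. ] 0.92 [ 561.6 -187.9   30. ]
cellA_mid [360.7 266.9] 0.82 [528.9 -78.1  38. ]
cellB_mid [389.  286.7] 0.87 [ 541.3 -131.3   38. ]
cellB_mid [424.6 309.6] 0.31 [ 558.  -190.7   38. ]
wrist [171.7 606.5 385.3] 309.70691628693146
{'t': 1.8, 'joints': array([ 1.1,  0.5,  1.6, -0. ,  1.1, -0.1]), 'qvel': array([-0.,  0.,  0.,  0.,  0.,  0.]), 'tau': array([ -0. , -61.2, -25.8,   0.1,   0. ,   0. ]), 'eef_pos': array([240.4, 577. , 214.7]), 'tcp_rot': array([3.1, 0. , 2.7]), 'ft_force': array([ 0.4,  0.1, -0.6]), 'moment': array([-0. , -0. , -0.1]), 'grip_force': 0.0, 'opening': 0.9993206582517234}
```

View pics/top0.png

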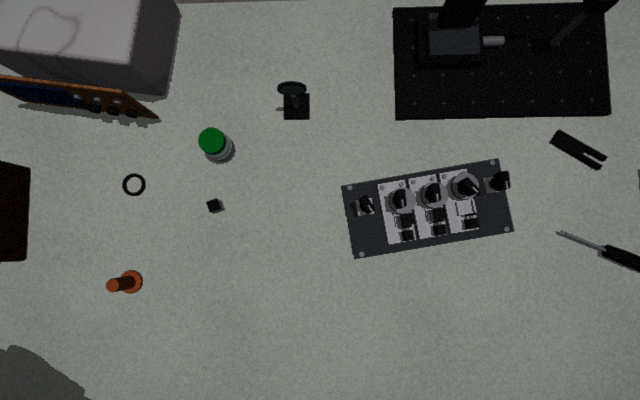

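View pics/side0.png

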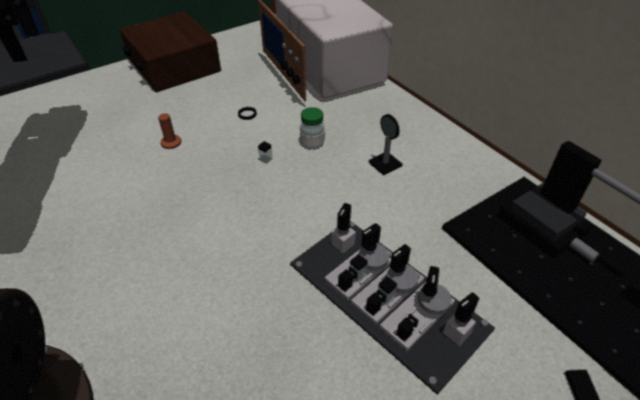

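The top view shows the bank with its empty station on the right: seat about (467,212), knob (465,185). The loose cell is at (214,205). The side view agrees, with the cell at (264,151) and the empty pad at (407,325). I'm moving the wrist camera near the cell.

Emit:
{"method": "jog_arm", "body": {"targets": [{"turn":[0,0,-10],"slide":[26,-31,-3],"claw":40},{"turn":[0,0,-10],"slide":[26,-31,-3],"claw":40},{"turn":[0,0,-10],"slide":[26,-31,-3],"claw":40},{"turn":[0,0,-10],"slide":[26,-31,-3],"claw":40},{"turn":[0,0,-10],"slide":[26,-31,-3],"claw":40}]}}

```text
t: 2.42
eef_pos: [371.1, 420.9, 199.7]
tcp_rot: [3.141, -0.0, 1.868]
ft_force: [-0.3, -0.1, 0.3]
opening: 0.532
grip_force: 0.0
```

Emit:
{"method": "jog_arm", "body": {"targets": [{"turn":[0,0,-10],"slide":[26,-31,-3],"claw":40},{"turn":[0,0,-10],"slide":[26,-31,-3],"claw":40},{"turn":[0,0,-10],"slide":[26,-31,-3],"claw":40},{"turn":[0,0,-10],"slide":[26,-31,-3],"claw":40},{"turn":[0,0,-10],"slide":[26,-31,-3],"claw":40}]}}

```text
t: 3.05
eef_pos: [501.2, 265.9, 184.7]
tcp_rot: [3.141, -0.0, 0.996]
ft_force: [0.2, 0.9, 0.1]
opening: 0.396
grip_force: 0.0
```

Emit:
{"method": "jog_arm", "body": {"targets": [{"turn":[0,0,-10],"slide":[0,0,-3],"claw":40},{"turn":[0,0,-10],"slide":[0,0,-3],"claw":40},{"turn":[0,0,-10],"slide":[0,0,-3],"claw":40},{"turn":[0,0,-10],"slide":[0,0,-3],"claw":40},{"turn":[0,0,-5],"slide":[0,0,-3],"claw":40}]}}

```text
t: 3.68
eef_pos: [500.4, 267.0, 169.6]
tcp_rot: [3.142, -0.0, 0.212]
ft_force: [-0.0, -0.1, -0.7]
opening: 0.398
grip_force: 0.0
```

```bash
python3 - <<'E'
from h import *
np.set_printoptions(precision=2,suppress=True)
c=cam("wrist");print(look_for("cell_mid","wrist")[:2])
s=state();print(s["t"],s["joints"],s["eef_pos"],s["tcp_rot"],s["opening"],s["ft_force"])
print(-c["R"].T@c["t"]);np.save("pics/c1.npy",c,allow_pickle=True)
d=look_for("cell_mid","wrist")
u=proj(c,[553,270,30]);print(u)
x,y=int(u[0]),int(u[1]);x=min(max(x,80),560);y=min(max(y,60),340)
cv2.imwrite("pics/w1.png",cv2.resize(c["frame"][y-60:y+60,x-80:x+80],None,fx=5,fy=5,interpolation=cv2.INTER_CUBIC));print(x-80,y-60)
E
```

```text
[{'xy': [326.0, 135.9], 'conf': 0.55}]
3.775 [ 0.37  0.46  1.75 -0.    0.93  1.73] [500.3  266.89 169.46] [3.14 0.   0.22] 0.40165747078194014 [-0.63 -0.38 -0.46]
[574.41 283.49 340.27]
[326.34 140.36]
246 80
```

View pics/w1.png

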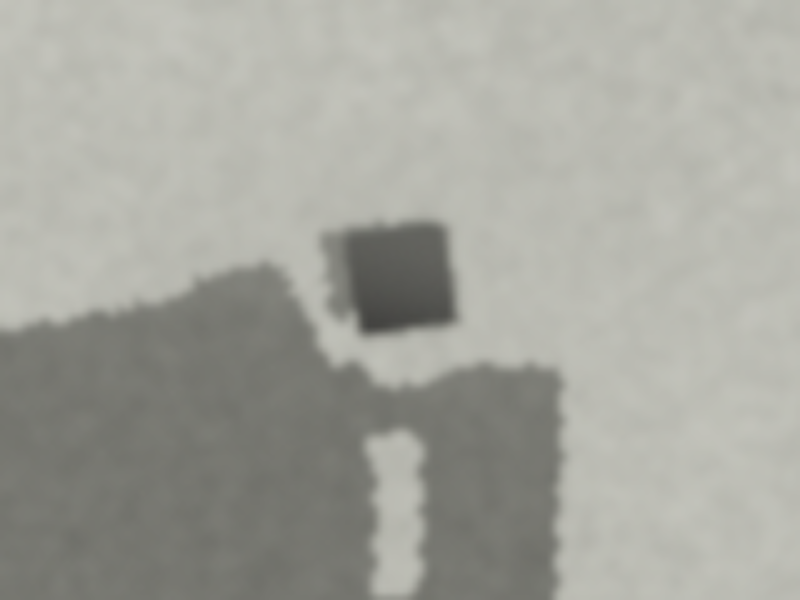

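The crop shows the stopper's top face with corners near (345,228), (443,222), (457,322) and (362,333), just beyond the gripper's shadow.

```bash
python3 - <<'E'
from h import *
np.set_printoptions(precision=2,suppress=True)
c=np.load("pics/c1.npy",allow_pickle=True).item()
P=np.array([at_z(c,(246+a/5-.4,80+b/5-.4),40)[:2] for a,b in[(345,228),(443,222),(457,322),(362,333)]])
print(P,P.mean(0))
for i in range(4):
    e=P[(i+1)%4]-P[i];print(np.hypot(*e),np.degrees(np.arctan2(e[1],e[0])))
E
```

```text
[[565.71 284.61]
 [570.87 266.45]
 [552.44 259.58]
 [546.41 277.12]] [558.86 271.94]
18.874043455248334 -74.14575441219682
19.66454170963631 -159.550017198551
18.549171251530378 108.99274880729075
20.706862740816153 21.197613494989547
```

Emit:
{"method": "jog_arm", "body": {"targets": [{"turn":[0,0,7],"slide":[58.5,5,0],"claw":40},{"turn":[0,0,0],"slide":[0,0,-60],"claw":40},{"turn":[0,0,0],"slide":[0,0,-50],"claw":40},{"turn":[0,0,0],"slide":[0,0,0],"claw":40}]}}

```text
t: 4.32
eef_pos: [557.3, 271.3, 56.9]
tcp_rot: [3.141, 0.006, 0.34]
ft_force: [0.7, -0.2, 1.6]
opening: 0.399
grip_force: 0.0
```

```bash
python3 - <<'E'
from h import *
np.set_printoptions(precision=2,suppress=True)
c=cam("wrist");s=state();print(s["eef_pos"],s["tcp_rot"]);u=proj(c,[558.9,271.9,40]);print(u)
x,y=int(u[0]),int(u[1]);x=min(max(x,80),560);y=min(max(y,60),340)
cv2.imwrite("pics/w2.png",cv2.resize(c["frame"][y-60:y+60,x-80:x+80],None,fx=5,fy=5));print(x-80,y-60)
E
```

```text
[558.69 271.83  59.43] [3.14 0.   0.34]
[318.39 233.18]
238 173
```

View pics/w2.png

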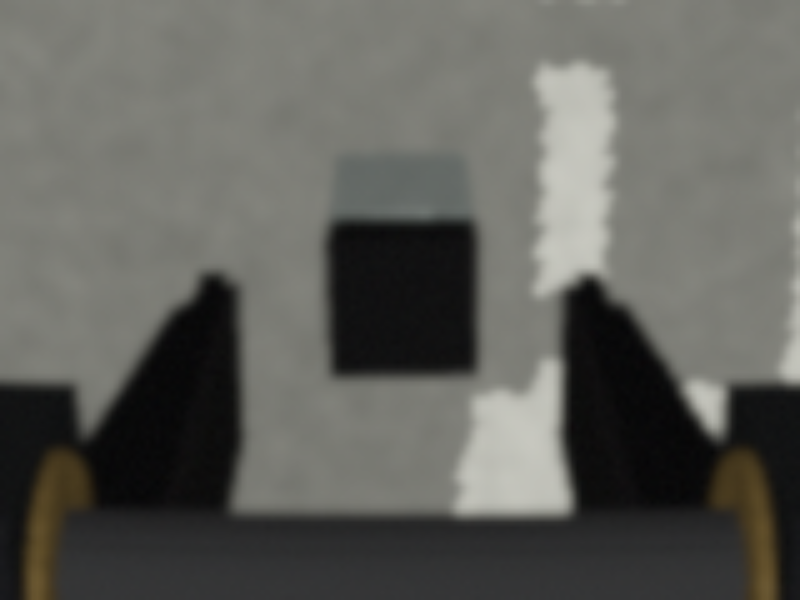

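The cell sits square and centred between the fingers. Its top face centre is at about (403,298), matching the prediction. I'm descending and gripping.

Emit:
{"method": "jog_arm", "body": {"targets": [{"turn":[0,0,0],"slide":[0,0,-30],"claw":40},{"turn":[0,0,0],"slide":[0,0,-18.5],"claw":40},{"turn":[0,0,0],"slide":[0,0,0],"claw":40},{"turn":[0,0,0],"slide":[0,0,0],"claw":10},{"turn":[0,0,0],"slide":[0,0,0],"claw":10}]}}

```text
t: 5.0
eef_pos: [559.4, 272.1, 12.3]
tcp_rot: [3.142, -0.002, 0.338]
ft_force: [-0.8, 0.2, 0.1]
opening: 0.244
grip_force: 0.0
```

Emit:
{"method": "jog_arm", "body": {"targets": [{"turn":[0,0,0],"slide":[0,0,0],"claw":10},{"turn":[0,0,0],"slide":[0,0,0],"claw":10},{"turn":[0,0,0],"slide":[0,0,0],"claw":10}]}}

```text
t: 5.38
eef_pos: [559.3, 272.1, 12.1]
tcp_rot: [3.142, -0.001, 0.338]
ft_force: [-1.5, 0.6, 6.5]
opening: 0.208
grip_force: 30.0
```

Emit:
{"method": "jog_arm", "body": {"targets": [{"turn":[0,0,0],"slide":[0,0,50],"claw":10},{"turn":[0,0,0],"slide":[0,0,50],"claw":10},{"turn":[0,0,0],"slide":[-10,-40,50],"claw":10},{"turn":[0,0,0],"slide":[-10,-50,20],"claw":10},{"turn":[0,0,0],"slide":[-10,-50,0],"claw":10}]}}

```text
t: 6.0
eef_pos: [529.3, 132.3, 181.4]
tcp_rot: [3.141, -0.004, 0.339]
ft_force: [0.7, -0.5, -0.0]
opening: 0.21
grip_force: 30.0
```

Emit:
{"method": "jog_arm", "body": {"targets": [{"turn":[0,0,-2],"slide":[-10,-55,0],"claw":10},{"turn":[0,0,-2],"slide":[-10,-55,0],"claw":10},{"turn":[0,0,-2],"slide":[-10,-55,0],"claw":10},{"turn":[0,0,-2],"slide":[-10,-55,0],"claw":10},{"turn":[0,0,-1],"slide":[-5,-40,0],"claw":10}]}}

```text
t: 6.62
eef_pos: [483.5, -128.7, 179.7]
tcp_rot: [3.141, -0.0, 0.179]
ft_force: [0.3, 0.7, -0.2]
opening: 0.211
grip_force: 30.0
```

Emit:
{"method": "jog_arm", "body": {"targets": [{"turn":[0,0,0],"slide":[0,0,0],"claw":10},{"turn":[0,0,0],"slide":[0,0,0],"claw":10}]}}

```text
t: 6.88
eef_pos: [484.1, -126.3, 179.5]
tcp_rot: [-3.142, 0.0, 0.181]
ft_force: [-0.0, 0.3, 0.4]
opening: 0.211
grip_force: 30.0
```

```bash
python3 - <<'E'
from h import *
np.set_printoptions(precision=2,suppress=True)
c=cam("wrist");np.save("pics/c3.npy",c,allow_pickle=True)
Z=dict(st_seat=18,st_pad=38,st_cam=36,clamp_knob_grip=96,knobA_grip=96,knobB_grip=96,lock_left_grip=96,lock_right_grip=96,cellA_mid=50,cellB_mid=50,cell_mid=100)
for q,z in Z.items():
  for d in look_for(q,"wrist")[:2]:print(q,np.array(d["xy"]),round(d["conf"],2),at_z(c,d["xy"],z))
s=state();print(s["t"],s["joints"],s["eef_pos"],s["tcp_rot"],s["opening"],s["ft_force"])
cv2.imwrite("pics/w3.png",cv2.resize(c["frame"][40:340,120:520],None,fx=2,fy=2,interpolation=cv2.INTER_CUBIC))
E
```

```text
st_seat [377.2 118.1] 0.73 [ 569.57 -174.9    18.  ]
st_pad [377.  119.6] 0.6 [ 567.37 -171.21   38.  ]
st_cam [374.1 118.6] 0.86 [ 567.79 -168.45   36.  ]
lock_left_grip [389.9 105. ] 0.54 [ 580.05 -168.48   96.  ]
lock_right_grip [379.  116.4] 0.62 [ 568.7  -161.33   96.  ]
cellA_mid [275.7 141.6] 0.72 [527.76 -76.15  50.  ]
cellB_mid [331.  146.5] 0.97 [ 532.39 -129.91   50.  ]
cell_mid [316.6 252.6] 0.84 [ 442.89 -132.15  100.  ]
7.475 [-0.39  0.36  1.9  -0.    0.88  1.  ] [ 484.24 -126.55  179.4 ] [3.14 0.   0.18] 0.20584518850571032 [-0.24 -0.78 -0.13]
```

View pics/w3.png

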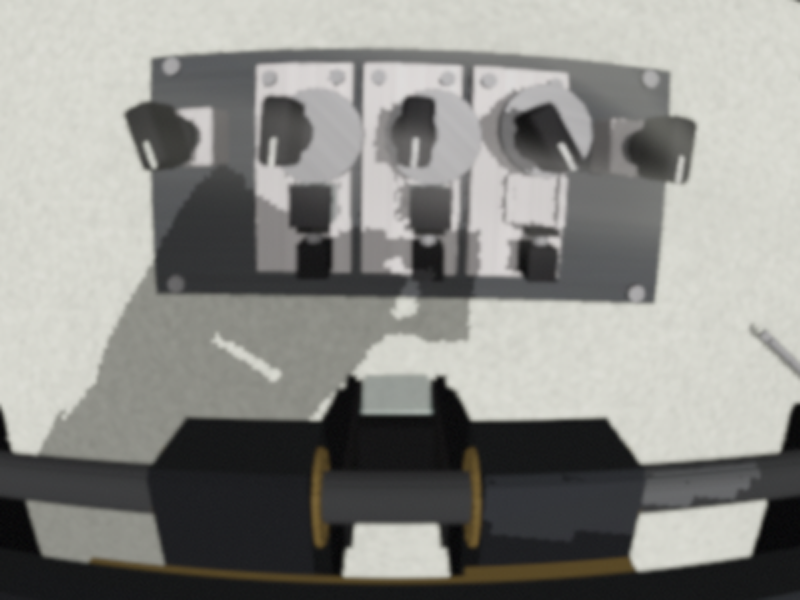

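The wrist view shows all five knobs. The empty station is third: its seat rectangle is at about (533,200), pad at (540,255) and knob at (548,135), with the white pointer at (568,155). I'm moving the camera over the empty seat for a precise fix.

Emit:
{"method": "jog_arm", "body": {"targets": [{"turn":[0,0,0],"slide":[-12,-36,-15],"claw":10},{"turn":[0,0,0],"slide":[-12,-36,-15],"claw":10},{"turn":[0,0,0],"slide":[0,0,0],"claw":10},{"turn":[0,0,0],"slide":[0,0,0],"claw":10}]}}

```text
t: 7.98
eef_pos: [460.3, -198.5, 149.5]
tcp_rot: [3.142, -0.0, 0.181]
ft_force: [0.3, -0.4, -0.1]
opening: 0.213
grip_force: 30.0
```

```bash
python3 - <<'E'
from h import *
np.set_printoptions(precision=2,suppress=True)
c=cam("wrist");np.save("pics/c4.npy",c,allow_pickle=True)
s=state();print(s["eef_pos"],s["tcp_rot"],-c["R"].T@c["t"])
u=proj(c,[540,-175,24]);print(u);x,y=int(u[0])-100,int(u[1])-75;print(x,y)
cv2.imwrite("pics/w4.png",cv2.resize(c["frame"][y:y+150,x:x+200],None,fx=4,fy=4,interpolation=cv2.INTER_CUBIC))
E
```

```text
[ 460.49 -198.17  149.68] [ 3.14 -0.    0.18] [ 534.79 -184.24  320.18]
[309.02 109.6 ]
209 34
```

View pics/w4.png

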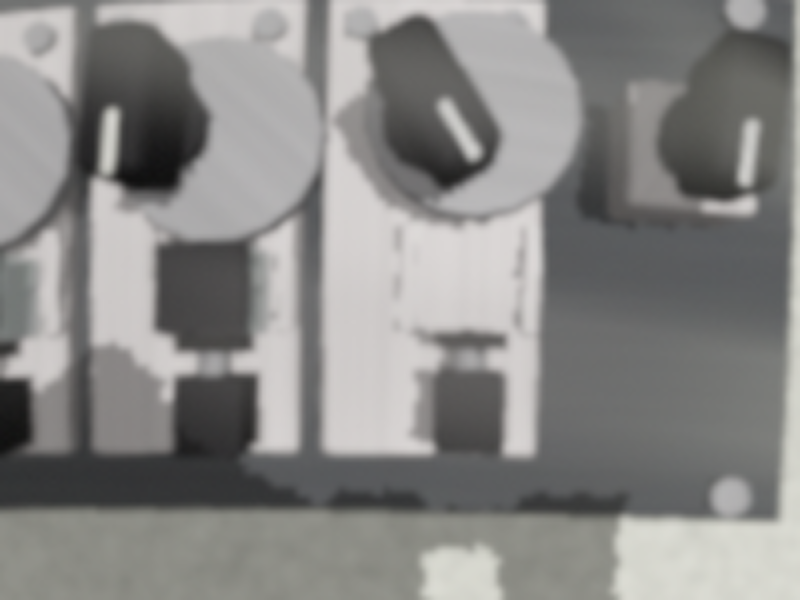

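The close crop shows the fences: left outer face near x=404, right inner face near 528, running y 222–332. The pad face is at about (472,340) and the clamp knob at (440,105), with its bar tilted as expected for an angle near 0.1. Next I compute the seat pose.

```bash
python3 - <<'E'
from h import *
np.set_printoptions(precision=2,suppress=True)
c3=np.load("pics/c3.npy",allow_pickle=True).item();c=np.load("pics/c4.npy",allow_pickle=True).item()
S=[at_z(c3,(120+a/2,40+b/2),10)[:2] for a,b in[(170,66),(650,78),(637,292),(176,283)]]
ang=lambda e:np.degrees(np.arctan2(e[1],e[0]))
for i in range(4):
    e=S[(i+1)%4]-S[i];print("screw",np.hypot(*e),ang(e))
g=lambda a,b,z:at_z(c,(209+a/4-.4,34+b/4-.4),z)[:2]
for n,p,q in[("plate front",(92,455,18),(538,455,18)),("gap",(322,450,18),(332,50,18)),("plateR",(538,455,18),(546,30,18)),("gapL",(302,450,18),(306,30,18)),("fenceL",(404,222,20),(404,332,20)),("fenceR",(528,222,20),(528,332,20)),("pad",(437,338,45),(508,335,45))]:
    p,q=g(*p),g(*q);print(n,p,q,np.hypot(*(q-p)),ang(q-p))
L=(g(404,222,18)+g(404,332,18))/2;R=(g(528,222,18)+g(528,332,18))/2
for yaw in(9,10.4):
    t=np.radians(yaw);X=np.array([np.cos(t),np.sin(t)]);Y=np.array([-X[1],X[0]])
    seat=((L-16.5*Y)+(R+12.5*Y))/2;print(yaw,"seat",seat,L-R)
    print(" knob axis",seat+31.6*X,"cellB pred",seat+58*Y-5*X,"meas",g(203,290,58),"padface meas",g(472,342,40),"pred",seat-14.5*X)
cs=cam("side");ct=cam("top")
for n,cc in(("side",cs),("top",ct)):
    cv2.imwrite(f"pics/{n}5.png",cc["frame"])
E
```

```text
screw 272.32752118863215 -80.75665095363358
screw 126.03418320333616 -170.57293058432063
screw 271.73093184621297 99.23584745979564
screw 126.00193224841937 9.698403930393406
plate front [ 491.15 -104.63] [ 509.81 -214.07] 111.02065755274565 -80.32510436253276
gap [ 501.59 -161.89] [ 599.57 -146.92] 99.11941179329628 8.68730323570297
plateR [ 509.81 -214.07] [ 613.94 -196.71] 105.57056689158587 9.462027415623039
gapL [ 500.76 -157.03] [ 603.73 -139.72] 104.41327848356165 9.545847400668013
fenceL [ 559.79 -171.87] [ 533.48 -176.62] 26.730677698823136 -169.76611738945323
fenceR [ 565.25 -200.93] [ 538.94 -205.84] 26.772682690614328 -169.4250468971055
pad [ 533.56 -184.62] [ 537.09 -199.84] 15.61969746979187 -76.93643501457225
9 seat [ 549.78 -190.82] [-5.49 29.33]
 knob axis [ 580.99 -185.88] cellB pred [ 535.76 -134.32] meas [ 535.7  -134.06] padface meas [ 534.07 -192.49] pred [ 535.45 -193.09]
10.4 seat [ 549.82 -190.81] [-5.49 29.33]
 knob axis [ 580.9  -185.11] cellB pred [ 534.44 -134.67] meas [ 535.7  -134.06] padface meas [ 534.07 -192.49] pred [ 535.56 -193.43]
```

The geometry agrees across measurements: fence length 26.7, predicted cell B within 1 mm, yaw about 9.4°. I'm moving over the seat and descending partway.

Emit:
{"method": "jog_arm", "body": {"targets": [{"turn":[0,0,-1],"slide":[44.5,3.5,0],"claw":10},{"turn":[0,0,0],"slide":[44.8,3.9,0],"claw":10},{"turn":[0,0,0],"slide":[0,0,0],"claw":10},{"turn":[0,0,0],"slide":[0,0,-40],"claw":10},{"turn":[0,0,0],"slide":[0,0,-35],"claw":10}]}}

```text
t: 8.75
eef_pos: [549.0, -190.5, 73.8]
tcp_rot: [3.141, -0.0, 0.165]
ft_force: [0.1, 0.0, -0.3]
opening: 0.21
grip_force: 30.0
```

Emit:
{"method": "jog_arm", "body": {"targets": [{"turn":[0,0,0],"slide":[0,0,0],"claw":10},{"turn":[0,0,0],"slide":[0,0,0],"claw":10}]}}

```text
t: 9.0
eef_pos: [549.8, -191.3, 75.7]
tcp_rot: [3.141, -0.001, 0.164]
ft_force: [-0.0, -0.6, -0.4]
opening: 0.208
grip_force: 30.0
```

```bash
python3 - <<'E'
from h import *
np.set_printoptions(precision=2,suppress=True)
s=state();print(s["t"],s["joints"],s["eef_pos"],s["tcp_rot"],s["ft_force"])
W=cam("wrist")["frame"];c=cam("side");np.save("pics/c6.npy",c,allow_pickle=True);u=proj(c,[550,-190,45]);print(u)
x,y=int(u[0])-50,int(u[1])-45
a=cv2.resize(c["frame"][y:y+75,x:x+100],None,fx=4,fy=4,interpolation=cv2.INTER_CUBIC)
b=cv2.resize(W[60:360,120:520],(400,300))
cv2.imwrite("pics/w6.png",np.vstack([a,b]));print(x,y)
E
```

```text
9.0 [-0.45  0.6   1.8  -0.    0.74  0.96] [ 549.8  -191.28   75.7 ] [ 3.14 -0.    0.16] [-0.02 -0.58 -0.43]
[420.9  309.38]
370 264
```

View pics/w6.png

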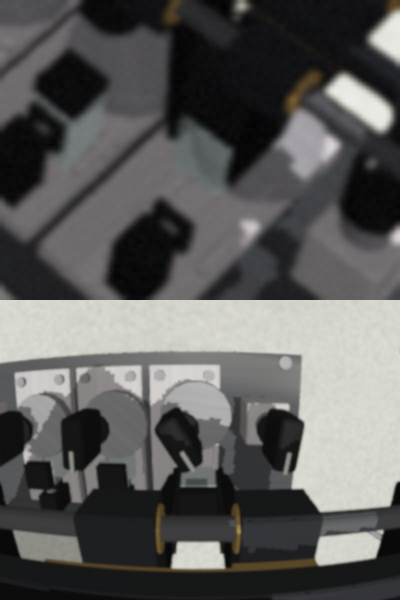

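The cell hangs square over the empty seat behind its pad, clear of the knob. I'm lowering it.

Emit:
{"method": "jog_arm", "body": {"targets": [{"turn":[0,0,0],"slide":[0,0.4,-20],"claw":10},{"turn":[0,0,0],"slide":[0,0,-14],"claw":10},{"turn":[0,0,0],"slide":[0,0,-6],"claw":10},{"turn":[0,0,0],"slide":[0,0,-3],"claw":10},{"turn":[0,0,0],"slide":[0,0,0],"claw":10}]}}

```text
t: 9.72
eef_pos: [549.6, -190.9, 31.6]
tcp_rot: [3.141, -0.0, 0.164]
ft_force: [-0.1, 0.3, -1.2]
opening: 0.209
grip_force: 30.0
```

Emit:
{"method": "jog_arm", "body": {"targets": [{"turn":[0,0,0],"slide":[0,0,-1],"claw":10},{"turn":[0,0,0],"slide":[0,0,0],"claw":10}]}}

```text
t: 9.98
eef_pos: [549.6, -190.9, 30.6]
tcp_rot: [3.141, -0.0, 0.164]
ft_force: [0.8, -0.6, -0.5]
opening: 0.209
grip_force: 30.0
```

Emit:
{"method": "jog_arm", "body": {"targets": [{"turn":[0,0,0],"slide":[0,0,-0.5],"claw":10},{"turn":[0,0,0],"slide":[0,0,0],"claw":10},{"turn":[0,0,0],"slide":[0,0,0],"claw":29},{"turn":[0,0,0],"slide":[0,0,0],"claw":29},{"turn":[0,0,0],"slide":[0,0,0],"claw":29}]}}

```text
t: 10.6
eef_pos: [549.5, -190.8, 29.8]
tcp_rot: [3.142, 0.0, 0.164]
ft_force: [-0.3, -1.4, -0.1]
opening: 0.287
grip_force: 0.0
```

Emit:
{"method": "jog_arm", "body": {"targets": [{"turn":[0,0,0],"slide":[0,0,0],"claw":29},{"turn":[0,0,0],"slide":[0,0,10],"claw":29},{"turn":[0,0,0],"slide":[0,0,30],"claw":29},{"turn":[0,0,0],"slide":[0,0,40],"claw":29},{"turn":[0,0,0],"slide":[0,0,40],"claw":29}]}}

```text
t: 11.22
eef_pos: [549.4, -190.8, 151.7]
tcp_rot: [3.141, -0.0, 0.164]
ft_force: [-0.4, -0.2, -1.2]
opening: 0.289
grip_force: 0.0
```

Emit:
{"method": "jog_arm", "body": {"targets": [{"turn":[0,0,0],"slide":[-45,-7.5,0],"claw":29},{"turn":[0,0,0],"slide":[0,0,0],"claw":29},{"turn":[0,0,0],"slide":[0,0,0],"claw":29}]}}

```text
t: 11.6
eef_pos: [504.9, -198.6, 150.5]
tcp_rot: [3.141, -0.001, 0.163]
ft_force: [-0.0, -0.4, 0.3]
opening: 0.289
grip_force: 0.0
```

```bash
python3 - <<'E'
from h import *
np.set_printoptions(precision=2,suppress=True)
c=cam("wrist");np.save("pics/c7.npy",c,allow_pickle=True)
s=state();print(s["t"],s["eef_pos"],s["tcp_rot"],s["moment"],-c["R"].T@c["t"])
u=proj(c,[566,-188,58]);x,y=int(u[0])-80,int(u[1])-60;y=max(y,0);print(x,y,proj(c,[549.8,-190.8,58])-[x,y],proj(c,[581,-185.6,96])-[x,y])
cv2.imwrite("pics/w7.png",cv2.resize(c["frame"][y:y+120,x:x+160],None,fx=5,fy=5,interpolation=cv2.INTER_CUBIC))
E
```

```text
11.65 [ 505.13 -198.45  150.21] [ 3.14 -0.    0.16] [-0.02  0.22 -0.02] [ 579.45 -185.49  321.25]
237 73 [80.95 79.22] [80.94 41.86]
```

View pics/w7.png

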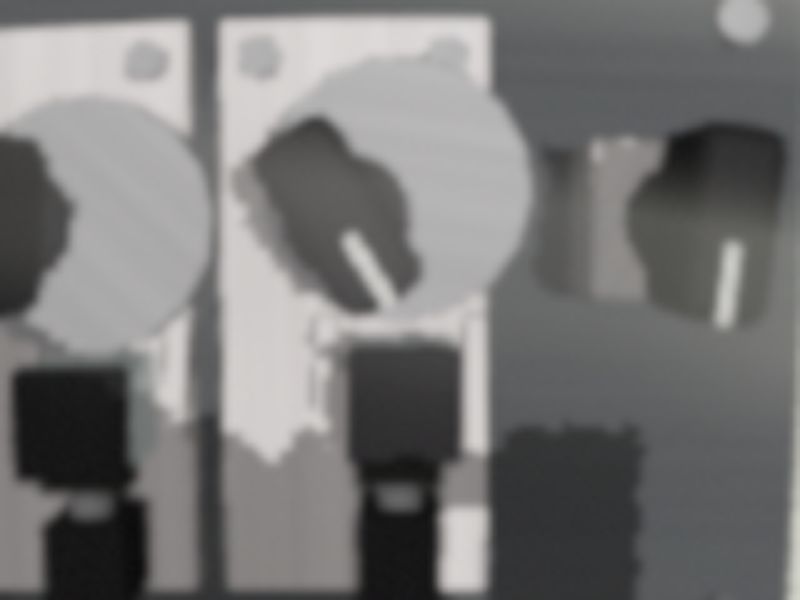

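The cell stands in its seat, top centre (405,400) against (405,396) predicted. The knob bar is centred at about (337,215). The disc centre at (399,185) with 10 mm eccentricity confirms the axis is about 10 mm to +y of the seat line. Bar angle is about 33° counterclockwise of the seat's x. I'm moving above the knob.

Emit:
{"method": "jog_arm", "body": {"targets": [{"turn":[0,0,8.2],"slide":[18.5,5.6,0],"claw":27},{"turn":[0,0,8.2],"slide":[18.5,5.6,0],"claw":27},{"turn":[0,0,8.2],"slide":[18.5,5.6,0],"claw":27},{"turn":[0,0,8.2],"slide":[18.4,5.8,0],"claw":27},{"turn":[0,0,0],"slide":[0,0,-36],"claw":27}]}}

```text
t: 12.28
eef_pos: [581.3, -175.6, 114.9]
tcp_rot: [3.137, -0.002, 0.74]
ft_force: [0.4, -0.4, -0.6]
opening: 0.273
grip_force: 0.0
```

Emit:
{"method": "jog_arm", "body": {"targets": [{"turn":[0,0,0],"slide":[0,0,0],"claw":27},{"turn":[0,0,0],"slide":[0,0,0],"claw":27}]}}

```text
t: 12.52
eef_pos: [578.9, -175.8, 114.5]
tcp_rot: [3.141, -0.0, 0.736]
ft_force: [0.4, 0.4, -0.4]
opening: 0.269
grip_force: 0.0
```

```bash
python3 - <<'E'
from h import *
np.set_printoptions(precision=2,suppress=True)
c=cam("wrist");np.save("pics/c8.npy",c,allow_pickle=True)
s=state();print(s["t"],s["eef_pos"],s["tcp_rot"],s["joints"])
u=proj(c,s["eef_pos"]*[1,1,0]+[0,0,96]);x,y=int(u[0])-80,min(int(u[1])-60,280);print(x,y,(u-[x,y])*5)
f=cv2.convertScaleAbs(c["frame"][y:y+120,x:x+160],alpha=1.6)
cv2.imwrite("pics/w8.png",cv2.resize(f,None,fx=5,fy=5,interpolation=cv2.INTER_CUBIC))
E
```

```text
12.575 [ 578.99 -175.9   114.91] [ 3.14 -0.    0.74] [-0.4   0.58  1.71 -0.    0.85  0.43]
237 174 [404.96 304.75]
```

View pics/w8.png

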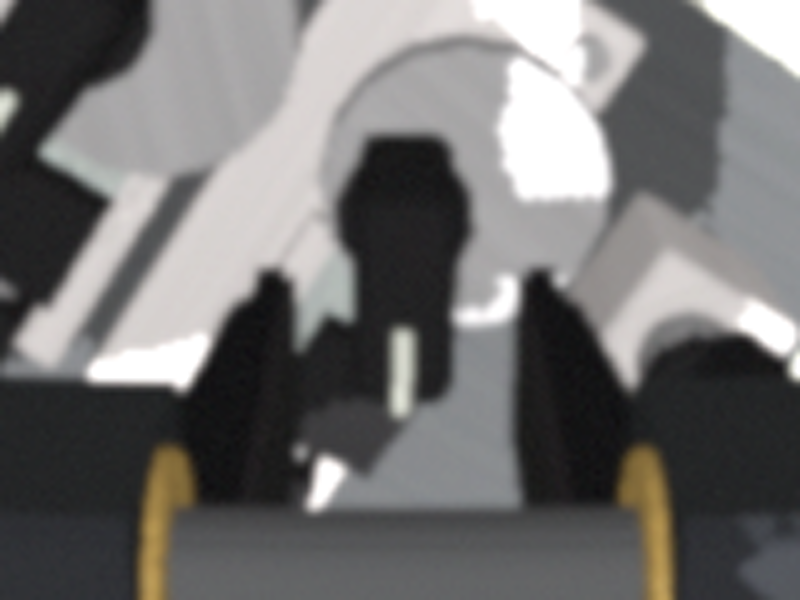

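The bar is vertical in the view at x 357–450, centred between the fingers at 285 and 525. I'm descending and gripping.

Emit:
{"method": "jog_arm", "body": {"targets": [{"turn":[0,0,0],"slide":[0,0,-20],"claw":27},{"turn":[0,0,0],"slide":[0,0,-20],"claw":27},{"turn":[0,0,0],"slide":[0,0,-9.5],"claw":27},{"turn":[0,0,0],"slide":[0,0,0],"claw":27},{"turn":[0,0,0],"slide":[0,0,0],"claw":27}]}}

```text
t: 13.2
eef_pos: [578.9, -175.9, 65.3]
tcp_rot: [3.14, -0.001, 0.736]
ft_force: [-0.3, -0.6, -0.1]
opening: 0.271
grip_force: 0.0
```

```bash
cat > m.py <<'E'
from h import *
np.set_printoptions(precision=3,suppress=True)
M=[];F=[]
for i in range(3):
    cam("wrist");s=state();M.append(s["moment"]);F.append(s["ft_force"])
print(s["t"],s["eef_pos"],s["tcp_rot"][2],s["opening"],s["grip_force"],"F",np.mean(F,0),"M",np.mean(M,0),"tau6",s["tau"][5],np.std(M,0))
E
python3 m.py
```

```text
13.35 [ 578.724 -175.821   65.084] 0.736214490197161 0.2729280455546876 0.0 F [-0.041 -0.193  0.134] M [-0.072  0.138 -0.006] tau6 0.0004393809194880305 [0.006 0.027 0.014]
```

Emit:
{"method": "jog_arm", "body": {"targets": [{"turn":[0,0,0],"slide":[0,0,0],"claw":5},{"turn":[0,0,0],"slide":[0,0,0],"claw":5},{"turn":[0,0,0],"slide":[0,0,0],"claw":5},{"turn":[0,0,0],"slide":[0,0,0],"claw":5}]}}

```text
t: 13.85
eef_pos: [578.5, -175.8, 64.6]
tcp_rot: [3.141, -0.0, 0.736]
ft_force: [0.1, -0.7, 2.6]
opening: 0.145
grip_force: 29.9
```

```bash
python3 m.py
```

```text
14.0 [ 578.576 -175.812   64.563] 0.7362309334573476 0.14765068782788418 29.918389320373535 F [ 0.316 -0.285  3.748] M [-0.168  0.174  0.046] tau6 0.06703916704282165 [0.021 0.029 0.044]
```

Emit:
{"method": "jog_arm", "body": {"targets": [{"turn":[0,0,-4],"slide":[0,0,0],"claw":5},{"turn":[0,0,-6],"slide":[0,0,0],"claw":5},{"turn":[0,0,-6],"slide":[0,0,0],"claw":5},{"turn":[0,0,-6],"slide":[0,0,0],"claw":5},{"turn":[0,0,-2],"slide":[0,0,0],"claw":5}]}}

```text
t: 14.62
eef_pos: [578.7, -176.1, 64.6]
tcp_rot: [3.141, -0.001, 0.316]
ft_force: [1.3, -4.1, 3.9]
opening: 0.148
grip_force: 30.0
```

```bash
python3 m.py
```

```text
14.775 [ 578.752 -176.059   64.577] 0.3185360641973267 0.14907855458146535 29.915363788604736 F [ 1.222 -3.749  3.298] M [-0.699  0.014 -0.039] tau6 0.057379044592380524 [0.058 0.036 0.078]
```

Emit:
{"method": "jog_arm", "body": {"targets": [{"turn":[0,0,-1],"slide":[0,0,0],"claw":5},{"turn":[0,0,-1],"slide":[0,0,0],"claw":5},{"turn":[0,0,-1],"slide":[0,0,0],"claw":5},{"turn":[0,0,0],"slide":[0,0,0],"claw":5}]}}

```text
t: 15.28
eef_pos: [578.7, -176.1, 64.6]
tcp_rot: [3.141, -0.001, 0.265]
ft_force: [2.3, -5.0, 4.1]
opening: 0.145
grip_force: 29.9
```

```bash
python3 m.py
```

```text
15.425 [ 578.738 -176.077   64.568] 0.26469748958881056 0.14285769574467536 29.935193359851837 F [ 1.835 -5.448  3.971] M [-1.037 -0.152 -0.001] tau6 0.013190616737119853 [0.037 0.031 0.023]
```

```bash
cat > n.py <<'E'
from h import *
np.set_printoptions(precision=3,suppress=True)
for i in range(4):
    s=state();print(round(s["t"],3),"a=%.3f"%(0.864-s["tcp_rot"][2]),"Mz %.3f tau6 %.3f qv6 %.4f"%(s["moment"][2],s["tau"][5],s["qvel"][5]),s["ft_force"])
    cam("wrist")
E
```

Emit:
{"method": "jog_arm", "body": {"targets": [{"turn":[0,0,-0.6],"slide":[0,0,0],"claw":5},{"turn":[0,0,-0.6],"slide":[0,0,0],"claw":5},{"turn":[0,0,-0.6],"slide":[0,0,0],"claw":5},{"turn":[0,0,-0.6],"slide":[0,0,0],"claw":5}]}}

```text
t: 15.92
eef_pos: [578.7, -176.1, 64.5]
tcp_rot: [3.141, -0.001, 0.223]
ft_force: [2.6, -6.2, 3.7]
opening: 0.147
grip_force: 30.0
```

```bash
python3 n.py
```

```text
15.925 a=0.641 Mz 0.107 tau6 0.013 qv6 0.0830 [ 2.57  -6.233  3.729]
15.975 a=0.642 Mz 0.167 tau6 0.075 qv6 -0.0140 [ 1.283 -5.047  3.938]
16.025 a=0.641 Mz 0.128 tau6 0.204 qv6 -0.0064 [ 1.477 -5.199  3.671]
16.075 a=0.641 Mz 0.069 tau6 0.116 qv6 -0.0025 [ 0.922 -4.301  3.663]
```

Emit:
{"method": "jog_arm", "body": {"targets": [{"turn":[0,0,-0.6],"slide":[0,0,0],"claw":5},{"turn":[0,0,-0.6],"slide":[0,0,0],"claw":5}]}}

```text
t: 16.38
eef_pos: [578.8, -176.1, 64.6]
tcp_rot: [3.141, -0.001, 0.202]
ft_force: [3.0, -5.6, 2.8]
opening: 0.145
grip_force: 30.0
```

```bash
python3 n.py
```

```text
16.375 a=0.662 Mz 0.225 tau6 0.100 qv6 0.0826 [ 3.04  -5.594  2.78 ]
16.425 a=0.662 Mz 0.249 tau6 0.164 qv6 -0.0136 [ 2.455 -6.002  3.943]
16.475 a=0.662 Mz 0.171 tau6 0.291 qv6 -0.0093 [ 2.257 -5.45   4.58 ]
16.525 a=0.662 Mz 0.158 tau6 0.202 qv6 -0.0021 [ 2.906 -6.213  3.859]
```

Emit:
{"method": "jog_arm", "body": {"targets": [{"turn":[0,0,-0.5],"slide":[0,0,0],"claw":5},{"turn":[0,0,-0.5],"slide":[0,0,0],"claw":5}]}}

```text
t: 16.82
eef_pos: [578.8, -176.2, 64.6]
tcp_rot: [3.14, -0.001, 0.185]
ft_force: [2.8, -5.5, 4.2]
opening: 0.147
grip_force: 30.0
```

```bash
python3 n.py
```

```text
16.825 a=0.679 Mz 0.375 tau6 0.185 qv6 0.0672 [ 2.777 -5.542  4.24 ]
16.875 a=0.680 Mz 0.276 tau6 0.239 qv6 -0.0125 [ 2.019 -5.517  3.475]
16.925 a=0.679 Mz 0.249 tau6 0.346 qv6 -0.0051 [ 3.424 -6.028  4.294]
16.975 a=0.679 Mz 0.211 tau6 0.272 qv6 -0.0022 [ 1.859 -5.314  4.588]
```

Emit:
{"method": "jog_arm", "body": {"targets": [{"turn":[0,0,0.25],"slide":[0,0,0],"claw":5},{"turn":[0,0,0.25],"slide":[0,0,0],"claw":5}]}}

```text
t: 17.27
eef_pos: [578.8, -176.2, 64.6]
tcp_rot: [3.141, -0.001, 0.193]
ft_force: [2.4, -6.2, 3.4]
opening: 0.146
grip_force: 29.9
```

```bash
python3 n.py
```

```text
17.275 a=0.671 Mz -0.029 tau6 0.062 qv6 -0.0354 [ 2.38  -6.195  3.414]
17.325 a=0.670 Mz -0.014 tau6 0.037 qv6 0.0056 [ 2.079 -5.06   4.384]
17.375 a=0.671 Mz 0.052 tau6 -0.016 qv6 0.0029 [ 2.344 -6.01   3.506]
17.425 a=0.671 Mz 0.079 tau6 0.021 qv6 0.0012 [ 2.25  -6.132  3.31 ]
```

Unloading is about seven times stiffer than loading, so the knob was really turning against the cam. To calibrate the torque, I'll back off to free travel, measure the friction plateau, then re-drive.

Emit:
{"method": "jog_arm", "body": {"targets": [{"turn":[0,0,3],"slide":[0,0,0],"claw":5},{"turn":[0,0,4],"slide":[0,0,0],"claw":5},{"turn":[0,0,3],"slide":[0,0,0],"claw":5},{"turn":[0,0,-0.6],"slide":[0,0,0],"claw":5},{"turn":[0,0,-0.6],"slide":[0,0,0],"claw":5}]}}

```text
t: 18.1
eef_pos: [578.8, -176.0, 64.6]
tcp_rot: [3.141, -0.001, 0.345]
ft_force: [1.6, -5.5, 4.2]
opening: 0.145
grip_force: 30.0
```

```bash
sed -i 's/range(4)/range(5)/' n.py; cat >> n.py <<'E'
E
python3 n.py
```

```text
18.1 a=0.519 Mz 0.102 tau6 -0.027 qv6 0.0847 [ 1.554 -5.498  4.166]
18.15 a=0.519 Mz 0.107 tau6 0.042 qv6 -0.0135 [ 0.569 -3.853  3.754]
18.2 a=0.519 Mz 0.057 tau6 0.177 qv6 -0.0076 [ 1.705 -3.955  4.   ]
18.25 a=0.518 Mz 0.036 tau6 0.090 qv6 -0.0013 [ 1.839 -4.209  4.897]
18.3 a=0.518 Mz 0.069 tau6 0.061 qv6 -0.0009 [ 1.573 -4.853  4.027]
```

Emit:
{"method": "jog_arm", "body": {"targets": [{"turn":[0,0,-0.6],"slide":[0,0,0],"claw":5},{"turn":[0,0,-0.6],"slide":[0,0,0],"claw":5}]}}

```text
t: 18.6
eef_pos: [578.7, -176.0, 64.6]
tcp_rot: [3.141, -0.001, 0.325]
ft_force: [2.9, -5.3, 4.9]
opening: 0.145
grip_force: 30.0
```

```bash
python3 n.py
```

```text
18.6 a=0.539 Mz 0.103 tau6 -0.013 qv6 0.0832 [ 2.902 -5.31   4.946]
18.65 a=0.540 Mz 0.126 tau6 0.045 qv6 -0.0157 [ 1.881 -4.189  3.864]
18.7 a=0.539 Mz 0.051 tau6 0.177 qv6 -0.0067 [ 1.685 -6.176  3.825]
18.75 a=0.539 Mz -0.025 tau6 0.090 qv6 -0.0028 [ 1.672 -5.417  3.683]
18.8 a=0.539 Mz 0.024 tau6 0.061 qv6 0.0008 [ 2.588 -4.62   4.654]
```

Emit:
{"method": "jog_arm", "body": {"targets": [{"turn":[0,0,-0.6],"slide":[0,0,0],"claw":5},{"turn":[0,0,-0.6],"slide":[0,0,0],"claw":5}]}}

```text
t: 19.1
eef_pos: [578.7, -176.1, 64.6]
tcp_rot: [3.141, -0.001, 0.304]
ft_force: [2.0, -5.5, 4.8]
opening: 0.142
grip_force: 30.0
```

```bash
python3 n.py
```

```text
19.1 a=0.560 Mz 0.115 tau6 -0.013 qv6 0.0812 [ 2.017 -5.47   4.838]
19.15 a=0.561 Mz 0.137 tau6 0.045 qv6 -0.0134 [ 1.821 -5.094  4.929]
19.2 a=0.560 Mz 0.089 tau6 0.177 qv6 -0.0073 [ 2.356 -5.068  4.769]
19.25 a=0.560 Mz 0.083 tau6 0.090 qv6 -0.0030 [ 1.682 -5.18   4.422]
19.3 a=0.560 Mz 0.070 tau6 0.061 qv6 0.0020 [ 2.225 -5.407  4.4  ]
```

Free-travel joint torque repeats exactly, so the excess is a reliable measure. It gives a pinch onset near a≈0.634. I'm re-driving to about 0.68 and checking the excess.

Emit:
{"method": "jog_arm", "body": {"targets": [{"turn":[0,0,-1.4],"slide":[0,0,0],"claw":5},{"turn":[0,0,-1.4],"slide":[0,0,0],"claw":5},{"turn":[0,0,-1.4],"slide":[0,0,0],"claw":5},{"turn":[0,0,-0.6],"slide":[0,0,0],"claw":5},{"turn":[0,0,-0.6],"slide":[0,0,0],"claw":5}]}}

```text
t: 19.98
eef_pos: [578.8, -176.1, 64.6]
tcp_rot: [3.141, -0.001, 0.209]
ft_force: [2.5, -5.3, 3.5]
opening: 0.146
grip_force: 30.0
```

```bash
python3 n.py
```

```text
19.975 a=0.655 Mz 0.154 tau6 0.044 qv6 0.0824 [ 2.498 -5.263  3.517]
20.025 a=0.655 Mz 0.101 tau6 0.103 qv6 -0.0136 [ 3.159 -5.496  4.651]
20.075 a=0.655 Mz 0.046 tau6 0.230 qv6 -0.0069 [ 1.799 -5.686  3.818]
20.125 a=0.654 Mz 0.082 tau6 0.142 qv6 -0.0026 [ 2.74  -5.209  4.354]
20.175 a=0.654 Mz 0.081 tau6 0.112 qv6 -0.0010 [ 2.306 -5.285  3.557]
```

Emit:
{"method": "jog_arm", "body": {"targets": [{"turn":[0,0,-0.6],"slide":[0,0,0],"claw":5},{"turn":[0,0,-0.6],"slide":[0,0,0],"claw":5}]}}

```text
t: 20.48
eef_pos: [578.8, -176.2, 64.6]
tcp_rot: [3.141, -0.001, 0.189]
ft_force: [2.1, -5.9, 4.5]
opening: 0.148
grip_force: 30.0
```

```bash
python3 n.py
```

```text
20.475 a=0.675 Mz 0.310 tau6 0.135 qv6 0.0806 [ 2.064 -5.855  4.462]
20.525 a=0.676 Mz 0.301 tau6 0.198 qv6 -0.0142 [ 2.593 -6.373  3.58 ]
20.575 a=0.675 Mz 0.199 tau6 0.326 qv6 -0.0062 [ 2.072 -5.469  3.411]
20.625 a=0.675 Mz 0.245 tau6 0.237 qv6 -0.0024 [ 1.49  -5.12   4.609]
20.675 a=0.675 Mz 0.155 tau6 0.207 qv6 -0.0011 [ 1.965 -5.88   3.377]
```

Emit:
{"method": "jog_arm", "body": {"targets": [{"turn":[0,0,-0.45],"slide":[0,0,0],"claw":5},{"turn":[0,0,-0.45],"slide":[0,0,0],"claw":5}]}}

```text
t: 20.98
eef_pos: [578.8, -176.2, 64.6]
tcp_rot: [3.14, -0.001, 0.173]
ft_force: [2.7, -5.0, 3.8]
opening: 0.147
grip_force: 30.0
```

```bash
python3 n.py
```

```text
20.975 a=0.691 Mz 0.331 tau6 0.219 qv6 0.0638 [ 2.652 -4.986  3.779]
21.025 a=0.691 Mz 0.293 tau6 0.267 qv6 -0.0125 [ 1.74  -6.138  3.555]
21.075 a=0.691 Mz 0.229 tau6 0.363 qv6 -0.0045 [ 2.46  -6.564  3.276]
21.125 a=0.691 Mz 0.290 tau6 0.296 qv6 -0.0020 [ 2.907 -6.304  3.402]
21.175 a=0.691 Mz 0.252 tau6 0.274 qv6 0.0002 [ 3.065 -5.866  3.609]
```

Emit:
{"method": "jog_arm", "body": {"targets": [{"turn":[0,0,-0.4],"slide":[0,0,0],"claw":5},{"turn":[0,0,0],"slide":[0,0,0],"claw":5},{"turn":[0,0,0],"slide":[0,0,0],"claw":5}]}}

```text
t: 21.6
eef_pos: [578.8, -176.2, 64.6]
tcp_rot: [3.14, -0.001, 0.166]
ft_force: [3.1, -6.1, 3.0]
opening: 0.147
grip_force: 30.0
```

```bash
python3 n.py
```

```text
21.6 a=0.698 Mz 0.311 tau6 0.314 qv6 -0.0008 [ 3.129 -6.141  3.039]
21.65 a=0.698 Mz 0.323 tau6 0.314 qv6 0.0014 [ 2.825 -6.279  3.471]
21.7 a=0.698 Mz 0.319 tau6 0.314 qv6 0.0002 [ 2.559 -6.843  3.43 ]
21.75 a=0.698 Mz 0.300 tau6 0.314 qv6 -0.0015 [ 3.081 -6.615  3.837]
21.8 a=0.697 Mz 0.339 tau6 0.314 qv6 0.0002 [ 2.572 -6.607  3.216]
```

Emit:
{"method": "jog_arm", "body": {"targets": [{"turn":[0,0,0],"slide":[0,0,0],"claw":26},{"turn":[0,0,0],"slide":[0,0,0],"claw":26},{"turn":[0,0,0],"slide":[0,0,0],"claw":26},{"turn":[0,0,0],"slide":[0,0,0],"claw":26}]}}

```text
t: 22.35
eef_pos: [578.3, -175.5, 64.2]
tcp_rot: [-3.141, 0.0, 0.167]
ft_force: [0.3, 0.2, 0.8]
opening: 0.261
grip_force: 0.0
```

```bash
python3 n.py
```

```text
22.35 a=0.697 Mz 0.020 tau6 0.005 qv6 -0.0011 [0.317 0.157 0.797]
22.4 a=0.697 Mz 0.019 tau6 0.004 qv6 -0.0011 [-1.086  0.074  0.013]
22.45 a=0.697 Mz -0.049 tau6 0.003 qv6 -0.0012 [-0.578 -0.281 -0.122]
22.5 a=0.697 Mz 0.024 tau6 0.002 qv6 -0.0015 [ 0.287 -0.016  0.157]
22.55 a=0.697 Mz 0.016 tau6 0.001 qv6 -0.0024 [0.297 0.077 0.476]
```

Settled driving torque was 0.31 N m, which means about 9–10 N before release and roughly 8 N after. I'm retreating and checking.

Emit:
{"method": "jog_arm", "body": {"targets": [{"turn":[0,0,0],"slide":[0,0,15],"claw":26},{"turn":[0,0,0],"slide":[0,0,35],"claw":26},{"turn":[0,0,0],"slide":[0,0,45],"claw":26},{"turn":[0,0,0],"slide":[-45,-15,0],"claw":26},{"turn":[0,0,0],"slide":[-30,-8,0],"claw":26}]}}

```text
t: 23.22
eef_pos: [502.3, -199.0, 160.9]
tcp_rot: [3.14, -0.001, 0.167]
ft_force: [1.0, 0.2, -0.7]
opening: 0.262
grip_force: 0.0
```

Emit:
{"method": "jog_arm", "body": {"targets": [{"turn":[0,0,0],"slide":[0,0,0],"claw":26},{"turn":[0,0,0],"slide":[0,0,0],"claw":26}]}}

```text
t: 23.48
eef_pos: [504.2, -198.9, 160.2]
tcp_rot: [3.141, -0.001, 0.167]
ft_force: [0.2, 0.5, 0.7]
opening: 0.265
grip_force: 0.0
```

```bash
python3 - <<'E'
from h import *
np.set_printoptions(precision=2,suppress=True)
c=cam("wrist");s=state();print(s["t"],s["eef_pos"],s["ft_force"])
u=proj(c,[566,-188,58]);x,y=int(u[0])-80,max(int(u[1])-60,0);print((proj(c,[549.8,-190.8,58])-[x,y])*5)
cv2.imwrite("pics/w9.png",cv2.resize(c["frame"][y:y+120,x:x+160],None,fx=5,fy=5,interpolation=cv2.INTER_CUBIC))
E
```

```text
23.525 [ 504.33 -198.75  159.87] [0.73 0.41 0.27]
[404.11 395.83]
```

View pics/w9.png

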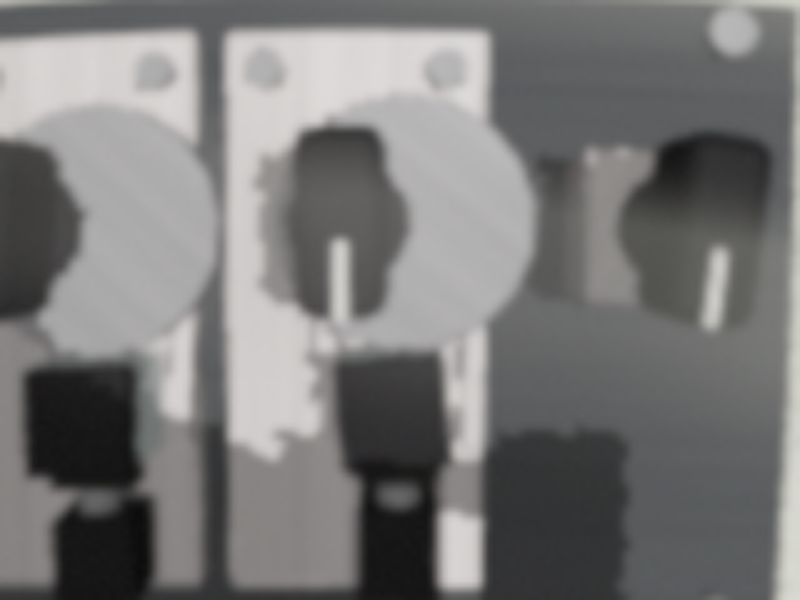

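The cell stands clamped between cam and pad, centred at about (392,410), which is 2–3 mm from the seat centre. It is turned slightly, and the gripper is clear. I'm handing in.

```bash
python3 -c "
from cell import *
print(job_done())"
```

```text
the job is handed in; nothing more can be done
None
```

The job is handed in with the cell clamped upright in the empty station, 2–3 mm off the seat centre and turned a few degrees, with the knob released. The clamping force is roughly 8 N by joint torque but nearer 5 N by knob angle; it was never measured directly, and no verdict came back.

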